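# Press a mended marble piece

### The arm

A 6-joint arm with a two-finger parallel gripper is mounted at the origin on the work surface. World frame = base frame: x ahead of the robot, y to its left, z up, the work surface at z = 0. Lengths are in m, angles in rad, forces in N, time in s.
With the tool pointing down it reaches from about 0.325 to 0.9 m from the base axis. Payload 3.5 kg.
Tool frame: the origin (TCP) lies between the finger pads; the fingertips stand 19 mm ahead of it and the grasp point (between the pads) is the TCP; z points along the fingers, y is the line along which they close (so a half turn about z gives the same grasp; the last joint's range is limited). The gripper opens to 85 mm and grips with 20 to 120 N. Pads are 22 mm wide; open, the fingers measure 114 mm over their backs; the gripper's body (76 mm by 85 mm) begins 54 mm behind the grasp point. The pads swing forward as they close: fully open they stand 13 mm farther back than shut.
Start: joints at [-1.343, 0.276, -0.026, 1.268, 0, 1.467], TCP at [0.203, -0.591, 0.25] pointing down, gripper open.
Joint ranges: [-3.12, 3.12], [-0.85, 1.88], [-1.08, 1.24], [-1.95, 2.15], [-1.57, 1.53], [-3.14, 3.14]. Speed limits (rad/s): [2.57, 2.57, 3.14, 3.14, 3.14, 3.14].

### API

Orientations are given as a unit quaternion [w, x, y, z].
In Python, from station import env gives the robot as it stands.
- The arm moves only by the shell command python3 -m inch 'ROWS' [FORCE]. ROWS is a JSON object of lists of equal length, an entry for each row: "grip": the opening, from 0 (shut) to 1 (fully open); "delta_pos": the shift along the tool's x, y, z in cm, a list of three; "yaw": the turn about the tool's z in degrees. In form: {"grip": [grip, ...], "delta_pos": [[tx, ty, tz], ...], "yaw": [yaw, ...]}. A call has 1 to 5 rows; each row is the pose to reach, as a shift and turn from the pose commanded when the call began, along the tool's axes at that moment; what a row does not reach only later rows make up. A row lasts 1/10 s, in which the tool goes at most 50 mm and 8.59 degrees, less where a joint would pass 70% of its speed; a pose out of reach is approached as far as the arm can. A call with a gripper value outside its range is refused whole. The fingers move at their own pace and stop on an object; FORCE is the grip in N (left out, the last holds). Time passes only in rows, so rows that repeat a pose let the fingers close. It gives the time, the measured TCP pose, the force, the opening and the grip force at its end, in the units of the state.
- env.get_obs(): the state, without advancing time (a new reading comes with each control period).
- env.snapshot(name): name is "side" or "top" or "wrist"; returns a dict with "color" (384x512x3 uint8, blue, green, red), "depth" (384x512 float32, m along the optical axis (not along the pixel's ray), 0 where there is no reading), "fx", "fy", "cx", "cy" (pixels), "R" (3x3) and "t" (3): a world point X has camera coordinates R X + t. Camera axes: x right, y down, z forward; pixel columns grow to the right and rows downward; lengths in m; the calibration is good to about 2 mm. A picture is of the moment at which its call begins.
- env.hand_in(): hands the job in; it is judged then, once.
Trained networks look in the newest picture that a camera, given by its name, has taken for a name from the list of things; names that differ only in an ending like _2 or _b are one class to them, and where a whole thing is asked for, a point or a joint stands for the part that bears it (a point fixed in the world has none). Each returns a list of dicts, best first, with "p" (0 to 1); they miss things now and then, are a little off and sometimes report something else, mostly with a low value. They report only what shows in the picture. A call takes as long as a camera call. They do not tell look-alikes from the thing itself.
- env.find_in(camera, target): "rect" ([left, top, right, bottom] in pixels, round what is visible of it).
- env.regions_of(camera, target): "pixels" (384x512 bool, what is visible of it) and "rect" ([left, top, right, bottom] in pixels, round what is visible of it).
The state is a dict: "time_s": time; "joint_pos": joint angles; "qvel": joint speeds; "effort": joint torques, N m; "ee_pos": TCP position; "orientation": TCP orientation; "force": force on the tool from outside, world axes, zero at the start; "torque": the same for the moment, N m; "grip_width": finger opening in m; "finger_force": force on a finger pad.
Only numpy, scipy, OpenCV 4.12 (cv2) and the standard library are available. Lean on these libraries where they do the work, as an engineer would, in place of code of your own. Each camera call takes 0.05 s, during which the arm holds its last target. There are 200 camera calls.

### The job

The mended marble piece is bedded in the screw press and must set under pressure. Swing the folded crank handle on the handwheel fully upright and, holding it up, crank clockwise until you feel the rubber foot touch the marble, then nip it up a tenth of a turn more, no further, or the joint will crack. Then let go so that the handle springs back flat, with the marble and the things round the press left where they were.

Things in the scene. Friction and masses are not known exactly. Their poses are not given: they have to be found in the camera images.
- press: small bench screw press, grey: base 180 x 250 mm, two steel columns 210 mm apart along its y axis, a crosshead whose top is 160 mm above the table, a vertical screw through its middle with a handwheel on top and a rubber foot below. Origin on the table under the screw's axis, z up. It does not move
- wheel_hub (a point): centre of the handwheel's upper face, on the screw's axis. Solid aluminium handwheel, 132 mm across, 18 mm thick, its face level and looking up; it sinks 16 mm for each clockwise turn (seen from above), together with the handle and foot
- handle_pivot (a point): centre of the crank handle's hinge, on the handwheel's face 50 mm from the screw's axis and 20 mm above the face; the hinge pin is level and tangential to the wheel
- handle_grip (a point): centre of the crank handle's black barrel-shaped grip, which turns freely on its pin: 54 mm long, 14 to 68 mm from the hinge, 23 mm thick at its belly (this point, 42 mm from the hinge), 16 mm at its ends. Folded, it lies level across the wheel, past the screw's axis, belly 8.5 mm clear of the face; swung up 90 degrees it stands upright over the hinge
- handle (a joint): fold angle of the crank handle (rad): 0 folded flat, 1.571 upright on its stop. A spring (about 1.5 N at the grip's far end when flat, 3 N when upright) folds it flat again as soon as it is let go. The grip slips somewhat in the fingers while it is swung up, so it lags behind the hand
- wheel (a joint): angle of the handwheel (rad), any value at the start; grows as it is cranked clockwise seen from above. Cranking takes about 11 N at the upright handle while the foot is free (less is read when standing still), and from first touch about 10 N more for each further radian. The screw holds where it is left
- foot: foot of the screw: a steel cup 39 mm across with a stiff domed rubber button below, origin at the lowest point of the rubber. Between 6 and 30 mm above the marble at the start. Rubber and bed give little: the foot presses about 200 N for each radian of the wheel past first touch (about 125 N for the tenth of a turn); the joint cracks above 205 N
- marble: mended marble piece, two bonded layers, about 130 x 100 mm and 27 to 62 mm high, broken edges, its upper face broken and sloping so that its height under the foot is known beforehand only to about 7 mm either way; lies loose on the press's bed 26 mm above the table. Origin at the centre of its underside
- stone_a: bystander: loose broken stone, 85 x 60 x 50 mm, origin under its centre
- stone_b: bystander: loose broken stone, 70 x 55 x 42 mm, origin under its centre
- tub: bystander: round adhesive jar with white cap, 68 mm across, 75 mm high, origin under its centre
- brush: bystander: flat brush lying on the table
Things that resemble listed ones, but are neither listed nor needed, are in the scene too. Of the things that look like the marble, the largest one is meant.

How it is judged:
By the outcome, as a careful person would: the job done as asked, in the order asked, and still so for the second after the job is handed in, with the robot touching nothing.
It also fails if it takes over 72 s, if anything falls off the work surface, if the arm or the gripper's body presses on something with over 40 N, if the wrist force passes 120 N, or if a joint passes its speed limit or range.

## Working session

There is one attempt and no reset: what is moved stays moved. The work goes in short steps, Python scripts to look and compute and a shell command to move; the robot and the scene stay as the last step left them, time stands still between calls to the robot, and variables do not carry over. Pictures are saved under pics/ and viewed, at most 12 in all, crops included, and the job is handed in when it is done.

```bash
ls; mkdir -p pics
cat > h.py <<'E'
import numpy as np,cv2
from station import env
def world(s,u,v,d=None):
    u=np.asarray(u,float);v=np.asarray(v,float)
    if d is None: d=s["depth"][v.astype(int),u.astype(int)]
    c=np.stack([(u-s["cx"])/s["fx"]*d,(v-s["cy"])/s["fy"]*d,d],-1)
    return (c-s["t"])@s["R"]
def proj(s,X):
    c=s["R"]@np.asarray(X)+s["t"]; return c[0]/c[2]*s["fx"]+s["cx"],c[1]/c[2]*s["fy"]+s["cy"]
E
python3 - <<'E'
from h import *
o=env.get_obs(); print({k:np.round(v,3) for k,v in o.items()})
ims=[]
for c in("side","top"):
    s=env.snapshot(c); ims.append(s["color"]); print(c,s["R"].round(3).tolist(),s["t"],s["fx"])
    np.savez(c+".npz",**s)
    for n in("wheel_hub","handle_pivot","handle_grip","foot","marble"):
        r=env.regions_of(c,n)
        for q in r[:2]:
            v,u=np.nonzero(q["pixels"]); P=world(s,u,v); P=P[s["depth"][v,u]>0]
            print(n,round(q["p"],2),q["rect"],np.median(P,0).round(3),P.min(0).round(3),P.max(0).round(3))
cv2.imwrite("pics/a.png",cv2.resize(np.vstack(ims),(400,600)) if 0 else np.vstack(ims)[:, :])
cv2.imwrite("pics/side.png",ims[0]);cv2.imwrite("pics/top.png",ims[1])
E
```

```text
pics
{'time_s': np.float64(0.0), 'joint_pos': array([-1.343,  0.277, -0.028,  1.268,  0.   ,  1.467]), 'qvel': array([-0.002, -0.   , -0.   , -0.   , -0.002,  0.001]), 'effort': array([ 1.0000e-03, -4.4551e+01,  2.9520e+01,  1.7000e-02, -0.0000e+00,
        0.0000e+00]), 'ee_pos': array([ 0.203, -0.59 ,  0.249]), 'orientation': array([-0.001,  0.986,  0.165, -0.   ]), 'force': array([-0.517, -0.807, -0.448]), 'torque': array([-0.043, -0.037,  0.016]), 'finger_force': np.float64(0.0), 'grip_width': np.float64(0.086)}
side [[-0.747, 0.664, -0.019], [0.483, 0.524, -0.702], [-0.456, -0.534, -0.712]] [ 0.40424019 -0.20773036  1.38114525] 388.7412232369783
wheel_hub 0.91 [247.3, 152.7, 301.1, 195.8] [0.572 0.087 0.209] [ 0.323 -0.184 -0.002] [0.631 0.146 0.245]
handle_grip 0.69 [259.7, 152.2, 279.7, 172.0] [0.568 0.073 0.238] [0.554 0.029 0.209] [0.576 0.099 0.245]
foot 0.56 [267.2, 203.4, 280.9, 210.1] [0.577 0.087 0.108] [0.566 0.068 0.096] [0.584 0.099 0.116]
marble 0.91 [309.7, 179.9, 341.1, 204.4] [0.381 0.097 0.028] [0.339 0.051 0.004] [0.42  0.128 0.045]
marble 0.55 [247.6, 196.3, 293.6, 240.1] [0.596 0.091 0.069] [ 0.524 -0.018  0.022] [0.635 0.125 0.134]
top [[-0.01, -1.0, -0.029], [-0.984, 0.015, -0.18], [0.18, 0.026, -0.983]] [0.07018551 0.57814739 1.07442688] 362.38285497160496
wheel_hub 0.86 [222.4, 167.3, 272.3, 218.6] [0.56  0.081 0.209] [0.498 0.018 0.2  ] [0.629 0.148 0.245]
handle_pivot 0.65 [242.7, 186.7, 266.2, 192.1] [0.562 0.07  0.239] [0.553 0.029 0.231] [0.574 0.099 0.245]
handle_grip 0.44 [243.2, 182.3, 267.0, 191.9] [0.562 0.068 0.239] [0.553 0.031 0.205] [0.579 0.097 0.245]
marble 0.89 [241.0, 247.7, 265.2, 278.4] [0.374 0.09  0.03 ] [0.329 0.05  0.013] [0.421 0.125 0.047]
marble 0.76 [312.9, 209.2, 334.8, 240.0] [ 0.495 -0.144  0.03 ] [ 0.449 -0.186  0.011] [ 0.541 -0.105  0.046]
```

Run:
```python
from h import *
ims=[]
for c,(x0,y0,x1,y1) in(("side",(170,100,370,280)),("top",(170,120,370,300))):
    s=cv2.imread(f"pics/{c}.png"); ims.append(cv2.resize(s[y0:y1,x0:x1],(400,360),interpolation=cv2.INTER_CUBIC))
full=[cv2.resize(cv2.imread(f"pics/{c}.png"),(400,240)) for c in("side","top")]
cv2.imwrite("pics/b.png",np.vstack([np.hstack(ims),np.hstack(full)]))
s=np.load("top.npz")
# wheel face circle
v,u=np.mgrid[150:235,205:290]; P=world(s,u.ravel(),v.ravel())
m=(abs(P[:,2]-.2085)<.006); Q=P[m]; print(m.sum(),np.median(Q[:,2]))
print(cv2.minEnclosingCircle(Q[:,:2].astype(np.float32)))
g=P[(P[:,2]>.222)&(P[:,2]<.3)]; print(len(g)); print(cv2.fitLine(g[:,:2].astype(np.float32),2,0,.01,.01).ravel(),cv2.minAreaRect(g[:,:2].astype(np.float32)))
o=g[np.argsort(g[:,1])]; print(o[::6].round(3).tolist())
```

```text
1617 0.2082921418861973
((0.5642609000205994, 0.08147585391998291), 0.06631986051797867)
200
[0.03990015 0.9992037  0.5618596  0.06234679] ((0.5617684721946716, 0.06285736709833145), (0.07350491732358932, 0.022951193153858185), 87.9964828491211)
[[0.57, 0.026, 0.235], [0.568, 0.029, 0.232], [0.551, 0.029, 0.223], [0.557, 0.032, 0.234], [0.567, 0.034, 0.237], [0.551, 0.034, 0.234], [0.559, 0.037, 0.235], [0.558, 0.039, 0.238], [0.559, 0.042, 0.238], [0.564, 0.047, 0.24], [0.563, 0.05, 0.241], [0.564, 0.052, 0.239], [0.564, 0.055, 0.24], [0.564, 0.057, 0.239], [0.554, 0.058, 0.234], [0.557, 0.06, 0.235], [0.561, 0.063, 0.239], [0.57, 0.065, 0.238], [0.561, 0.068, 0.242], [0.554, 0.068, 0.238], [0.553, 0.071, 0.24], [0.558, 0.073, 0.241], [0.561, 0.075, 0.244], [0.557, 0.076, 0.238], [0.569, 0.078, 0.241], [0.569, 0.081, 0.243], [0.559, 0.081, 0.239], [0.557, 0.084, 0.238], [0.567, 0.086, 0.241], [0.567, 0.089, 0.24], [0.564, 0.091, 0.242], [0.555, 0.092, 0.231], [0.557, 0.094, 0.234], [0.562, 0.099, 0.236]]
```

View pics/b.png

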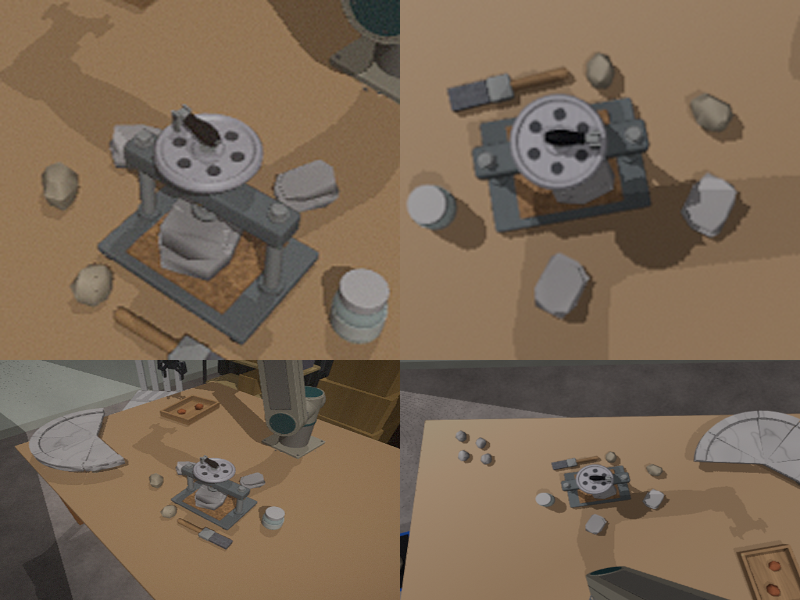

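The mosaic shows the wheel with the handle folded over it. In the top crop, the hinge is on the -y side (about 597,142) and the black grip is at (565,138). The marble lies under the foot, with the stones, jar and brush around the press. The wheel centre measures (0.5635, 0.081, 0.2085) and the grip top is at 0.240, which fits the stated sizes. I'll move above the grip.

```bash
python3 -m inch '{"grip":[1,1,1,1,1],"delta_pos":[[0,0,-4],[0,0,-8],[3.5,-3.2,-8],[7,-6.5,-8],[10.5,-9.7,-8]],"yaw":[0,0,0,0,0]}'
python3 -m inch '{"grip":[1,1,1,1,1],"delta_pos":[[3.5,-3.2,0],[7,-6.5,0],[10.5,-9.7,0],[14,-13,0],[17.5,-16.2,0]],"yaw":[0,0,0,0,0]}'
python3 -m inch '{"grip":[1,1,1,1,1],"delta_pos":[[3.5,-3.2,0],[7,-6.5,0],[10.5,-9.7,0],[14,-13,0],[17.5,-16.2,0]],"yaw":[0,0,0,0,0]}'
python3 -m inch '{"grip":[1,1,1,1,1],"delta_pos":[[0,0,0],[0,0,0],[0,0,0],[0,0,0],[0,0,0]],"yaw":[-8.5,-17,-25.5,-34,-42.5]}'
python3 -m inch '{"grip":[1,1,1,1,1],"delta_pos":[[0,0,0],[0,0,0],[0,0,0],[0,0,0],[0,0,0]],"yaw":[-8.5,-17,-26.2,-26.2,-26.2]}'
cat >> h.py <<'E'
from scipy.spatial.transform import Rotation as Ro
def Rt(o): return Ro.from_quat(np.roll(o["orientation"],-1)).as_matrix()
def to(target):
    o=env.get_obs(); R=Rt(o); print("ee",o["ee_pos"].round(4),"y ang",np.degrees(np.arctan2(R[1,1],R[0,1])).round(1),"t",o["time_s"])
    print("delta cm",(R.T@(np.asarray(target)-o["ee_pos"])*100).round(2)); return o
E
python3 - <<'E'
from h import *
to([.562,.073,.3])
s=env.snapshot("wrist"); cv2.imwrite("pics/w1.png",s["color"]); np.savez("wrist.npz",**s)
v,u=np.mgrid[0:384,0:512]; P=world(s,u.ravel(),v.ravel()); P=P[s["depth"].ravel()>0]
m=np.hypot(P[:,0]-.563,P[:,1]-.081)<.08
Q=P[m]
f=Q[abs(Q[:,2]-.2085)<.004]; print("circle",cv2.minEnclosingCircle(f[:,:2].astype(np.float32)),np.median(f[:,2]))
g=Q[(Q[:,2]>.227)&(Q[:,2]<.25)].astype(np.float32); print(cv2.minAreaRect(g[:,:2]),cv2.fitLine(g[:,:2],2,0,.01,.01).ravel(),g[:,2].max())
b=Q[(Q[:,2]>.2125)&(Q[:,2]<.222)]; print("boss",len(b),np.percentile(b,[2,98],axis=0).round(3).tolist())
E
```

```text
time_s: 1.1
ee_pos: [0.2713, -0.4643, 0.3309]
orientation: [0.001, 0.986, 0.164, 0.0]
force: [1.6, 0.0, -0.6]
grip_width: 0.0854
finger_force: 0.0
time_s: 1.6
ee_pos: [0.3842, -0.2534, 0.3307]
orientation: [0.0, 0.986, 0.164, 0.0]
force: [1.0, -0.8, -0.4]
grip_width: 0.0853
finger_force: 0.0
time_s: 2.1
ee_pos: [0.4972, -0.0432, 0.3307]
orientation: [0.0, 0.986, 0.165, 0.0]
force: [0.5, -0.2, 0.1]
grip_width: 0.0856
finger_force: 0.0
time_s: 2.6
ee_pos: [0.4966, -0.045, 0.3304]
orientation: [0.0, 0.858, 0.514, 0.0]
force: [0.1, 0.4, 0.1]
grip_width: 0.0854
finger_force: 0.0
time_s: 3.1
ee_pos: [0.4966, -0.0452, 0.3304]
orientation: [0.0, 0.722, 0.691, 0.0]
force: [0.0, -0.1, 0.3]
grip_width: 0.0855
finger_force: 0.0
ee [ 0.4966 -0.0452  0.3304] y ang -2.5 t 3.1
delta cm [12.09  6.02  3.04]
circle ((0.5630794763565063, 0.07973133772611618), 0.06572922319173813) 0.20568573388817735Traceback (most recent call last):
  File "<stdin>", line 8, in <module>
cv2.error: OpenCV(4.12.0) /io/opencv/modules/imgproc/src/convhull.cpp:143: error: (-215:Assertion failed) total >= 0 && (depth == CV_32F || depth == CV_32S) in function 'convexHull'
```

View pics/w1.png

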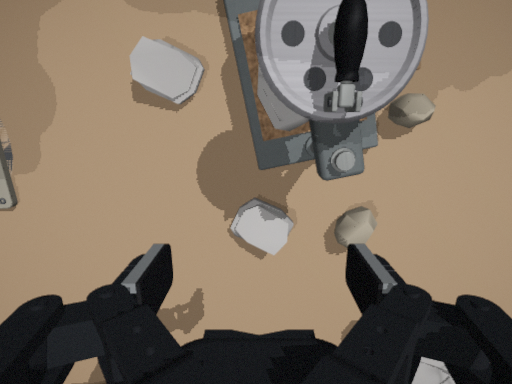

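The wrist view shows the wheel at the top right, with the hinge at (345,95), the grip at (350,40) and a flat boss round (335,35). The fingers close across the grip as intended. I'll move over it and measure from close up.

```bash
python3 -m inch '{"grip":[1,1,1,1,1],"delta_pos":[[4,2,0],[8,4,0],[12.1,6,1],[12.1,6,3],[12.1,6,3]],"yaw":[0,0,0,0,0]}'
python3 - <<'E'
from h import *
to([.562,.073,.236])
for c in("wrist","top"):
    s=env.snapshot(c)
    if c=="wrist": cv2.imwrite("pics/w2.png",s["color"])
    v,u=np.mgrid[0:384,0:512]; P=world(s,u.ravel(),v.ravel()); P=P[s["depth"].ravel()>0]
    Q=P[np.hypot(P[:,0]-.563,P[:,1]-.081)<.064]
    f=Q[abs(Q[:,2]-.2075)<.005]; print(c,"face",np.median(f[:,2]),len(f))
    g=Q[(Q[:,2]>.226)&(Q[:,2]<.25)].astype(np.float32)
    if len(g)>10: print(cv2.minAreaRect(g[:,:2]),cv2.fitLine(g[:,:2],2,0,.01,.01).ravel(),np.percentile(g[:,2],98))
    b=Q[(Q[:,2]>.212)&(Q[:,2]<.223)]
    if len(b)>10:print("boss",len(b),np.percentile(b,[2,98],axis=0).round(3).tolist())
E
```

```text
time_s: 3.65
ee_pos: [0.5601, 0.0744, 0.2973]
orientation: [-0.002, 0.721, 0.693, -0.002]
force: [-0.8, -0.2, -0.4]
grip_width: 0.0858
finger_force: 0.0
ee [0.5601 0.0744 0.2973] y ang -2.3 t 3.65
delta cm [-0.13  0.23  6.13]
wrist face 0.20502926436861643 19068Traceback (most recent call last):
  File "<stdin>", line 10, in <module>
cv2.error: OpenCV(4.12.0) /io/opencv/modules/imgproc/src/convhull.cpp:143: error: (-215:Assertion failed) total >= 0 && (depth == CV_32F || depth == CV_32S) in function 'convexHull'
```

View pics/w2.png

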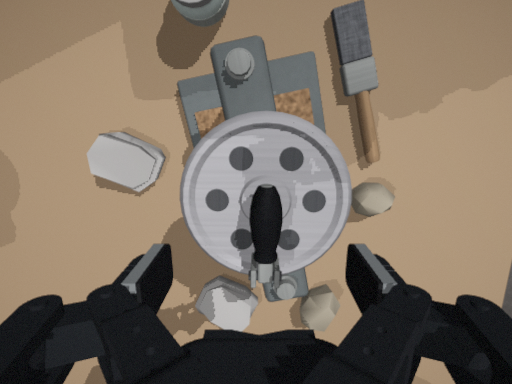

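Grip lies along the tool's x axis, at pixels (266,190) to (266,262), with the hinge at (264,272) and the hub at (267,193). I'll finish the fit, since a non-contiguous slice broke it.

Run:
```python
from h import *
to([.562,.073,.236])
s=env.snapshot("wrist")
v,u=np.mgrid[0:384,0:512]; P=world(s,u.ravel(),v.ravel()); P=P[s["depth"].ravel()>0]
f=P[(np.hypot(P[:,0]-.563,P[:,1]-.081)<.08)&(abs(P[:,2]-.2055)<.004)]
print("circ",cv2.minEnclosingCircle(np.ascontiguousarray(f[:,:2],dtype=np.float32)))
Q=P[np.hypot(P[:,0]-.563,P[:,1]-.081)<.064]
g=np.ascontiguousarray(Q[(Q[:,2]>.224)&(Q[:,2]<.25)],dtype=np.float32);h=np.ascontiguousarray(g[:,:2])
print(len(g),cv2.minAreaRect(h),cv2.fitLine(h,2,0,.01,.01).ravel(),np.percentile(g[:,2],[50,98]))
for y0 in np.arange(.025,.105,.008):
    k=g[abs(g[:,1]-y0)<.004]
    if len(k): print(y0.round(3),len(k),np.percentile(k[:,0],[1,99]).round(4),np.percentile(k[:,2],98).round(4))
for x in(.545,.55,.555,.575,.58,.585):
    k=Q[(abs(Q[:,0]-x)<.002)&(abs(Q[:,1]-.081)<.004)]; print(x,np.median(k[:,2]).round(4))
```

```text
ee [0.5604 0.0736 0.2987] y ang -2.4 t 3.7
delta cm [-0.05  0.19  6.27]
circ ((0.5632790327072144, 0.07992623001337051), 0.06623616814613342)
2731 ((0.5628974437713623, 0.06087878346443176), (0.07508641481399536, 0.023592915385961533), 86.25114440917969) [0.04495258 0.9989891  0.5623903  0.06436545] [0.23528984 0.23980925]
0.025 114 [0.5506 0.5718] 0.2353
0.033 364 [0.5493 0.5726] 0.2352
0.041 177 [0.551  0.5699] 0.2365
0.049 236 [0.5537 0.5694] 0.2374
0.057 231 [0.5534 0.5711] 0.2386
0.065 298 [0.5524 0.5727] 0.2397
0.073 358 [0.5521 0.5743] 0.2403
0.081 383 [0.5524 0.5737] 0.2402
0.089 359 [0.5541 0.5731] 0.2387
0.097 211 [0.5566 0.5711] 0.2366
0.545 0.354
0.55 0.3577
0.555 0.3598
0.575 0.3573
0.58 0.282
0.585 0.2045
```

```bash
python3 -m inch '{"grip":[1,1,0.6,0.6,0.6],"delta_pos":[[0.05,0.25,2],[0.05,0.25,4],[0.05,0.25,6.2],[0.05,0.25,6.2],[0.05,0.25,6.2]],"yaw":[0,0,0,0,0]}'
python3 -m inch '{"grip":[0,0,0,0,0],"delta_pos":[[0,0,0],[0,0,0],[0,0,0],[0,0,0],[0,0,0]],"yaw":[0,0,0,0,0]}' 60
python3 - <<'E'
from h import *
to([.563,.074,.236]); s=env.snapshot("wrist")
E
```

```text
time_s: 4.25
ee_pos: [0.5641, 0.0729, 0.2394]
orientation: [0.0, 0.722, 0.692, 0.0]
force: [0.5, -0.6, 0.7]
grip_width: 0.0512
finger_force: 0.0
time_s: 4.75
ee_pos: [0.5645, 0.0735, 0.2401]
orientation: [0.001, 0.721, 0.692, 0.001]
force: [-3.3, -0.1, 6.6]
grip_width: 0.0198
finger_force: 58.6
ee [0.5645 0.0735 0.2401] y ang -2.4 t 4.75
delta cm [ 0.04 -0.15  0.4 ]
```

The pads closed to 19.8 mm on a 23 mm belly and the tool is being pushed up, so they hold the grip too high. I'll reopen, lower a little and close again.

```bash
python3 -m inch '{"grip":[0.5,0.5,0.5,0.5,0.5],"delta_pos":[[0,0,0],[0,0,0],[0,-0.1,0.3],[0,-0.1,0.6],[0,-0.1,0.6]],"yaw":[0,0,0,0,0]}'
python3 -m inch '{"grip":[0,0,0,0,0],"delta_pos":[[0,0,0],[0,0,0],[0,0,0],[0,0,0],[0,0,0]],"yaw":[0,0,0,0,0]}' 60
python3 - <<'E'
from h import *
to([.563,.074,.236]); s=env.snapshot("side"); cv2.imwrite("pics/s2.png",cv2.resize(s["color"][90:240,190:390],(800,600),interpolation=cv2.INTER_CUBIC))
E
```

```text
time_s: 5.3
ee_pos: [0.5624, 0.0737, 0.2313]
orientation: [-0.001, 0.721, 0.692, -0.001]
force: [0.4, -0.5, 0.2]
grip_width: 0.0427
finger_force: 0.0
time_s: 5.8
ee_pos: [0.5639, 0.0738, 0.2325]
orientation: [0.001, 0.721, 0.692, 0.001]
force: [4.9, 0.2, -2.2]
grip_width: 0.0203
finger_force: 58.6
ee [0.5639 0.0738 0.2325] y ang -2.3 t 5.8
delta cm [ 0.02 -0.09 -0.35]
```

View pics/s2.png

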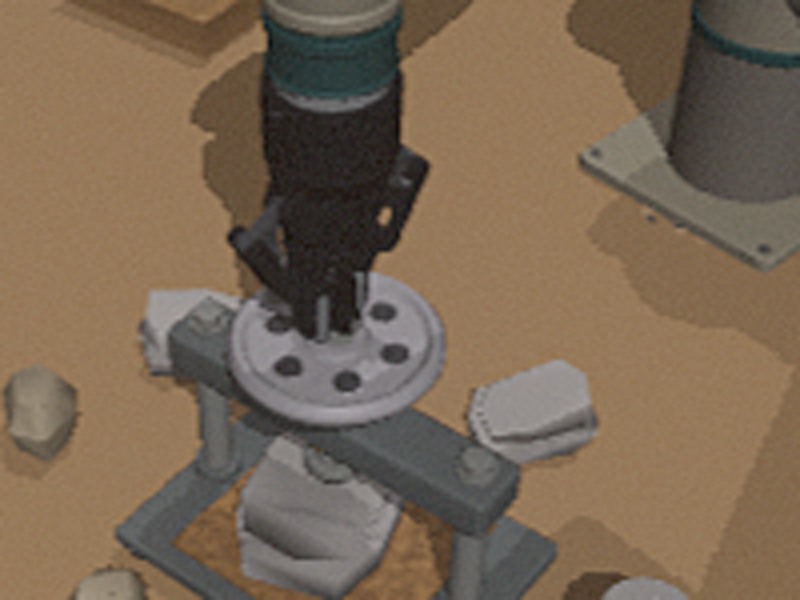

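The side view shows the fingers straddling the grip near the hub, about (335,320), with nothing else touched. Now I'll swing it up along the arc.

```bash
python3 -m inch '{"grip":[0,0,0,0,0],"delta_pos":[[-0.03,0,-0.55],[-0.14,0,-1.1],[-0.32,0,-1.6],[-0.56,0,-2.1],[-0.86,0,-2.55]],"yaw":[0,0,0,0,0]}'
python3 -m inch '{"grip":[0,0,0,0,0],"delta_pos":[[-0.37,0,-0.42],[-0.8,0,-0.8],[-1.24,0,-1.1],[-1.75,0,-1.3],[-2.25,0,-1.5]],"yaw":[0,0,0,0,0]}'
python3 -m inch '{"grip":[0,0,0,0,0],"delta_pos":[[-0.3,0,-0.05],[-0.6,0,-0.1],[-1.0,0,-0.15],[-1.2,0,-0.15],[-1.2,0,-0.15]],"yaw":[0,0,0,0,0]}'
python3 - <<'E'
from h import *
to([.561,.031,.2745]); s=env.snapshot("side"); a=cv2.resize(s["color"][110:210,210,None].reshape(100,1,3),(1,1)); 
t=env.snapshot("top")
A=cv2.resize(s["color"][100:200,220:320],(400,400),interpolation=cv2.INTER_CUBIC);B=cv2.resize(t["color"][140:240,200:300],(400,400),interpolation=cv2.INTER_CUBIC)
cv2.imwrite("pics/s3.png",np.hstack([A,B]))
for c in("side","top"):
    for q in env.regions_of(c,"handle_grip")[:2]: print(c,q["p"],q["rect"])
E
```

```text
time_s: 6.35
ee_pos: [0.5634, 0.066, 0.2565]
orientation: [-0.001, 0.721, 0.693, 0.001]
force: [8.7, 3.7, -9.2]
grip_width: 0.0199
finger_force: 59.1
time_s: 6.85
ee_pos: [0.5625, 0.0458, 0.2728]
orientation: [-0.002, 0.721, 0.693, 0.004]
force: [4.7, 7.0, -3.7]
grip_width: 0.0198
finger_force: 58.7
time_s: 7.35
ee_pos: [0.562, 0.0342, 0.2756]
orientation: [-0.002, 0.721, 0.693, 0.004]
force: [4.2, 9.0, 2.0]
grip_width: 0.0199
finger_force: 58.5
ee [0.562  0.0342 0.2756] y ang -2.2 t 7.35
delta cm [-0.33 -0.09  0.11]
side 0.71 [259.7, 138.6, 268.5, 158.6]
```

View pics/s3.png

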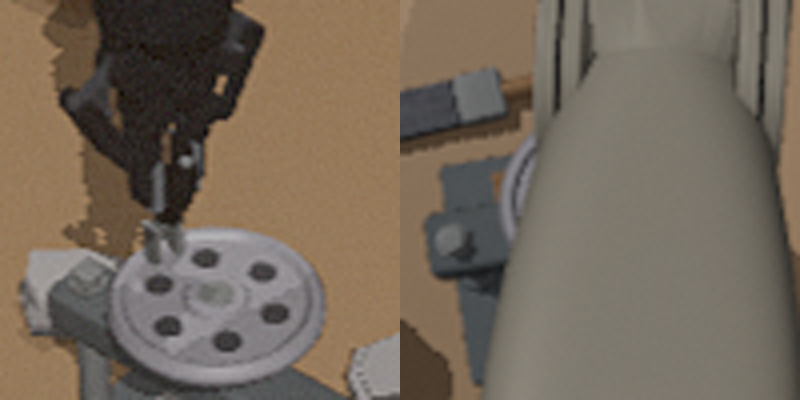

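```bash
for i in 1; do python3 -m inch '{"grip":[0,0,0],"delta_pos":[[-0.3,0,0],[-0.3,0,0],[-0.3,0,0]],"yaw":[0,0,0]}'; done
python3 -m inch '{"grip":[0,0,0],"delta_pos":[[-0.3,0,0],[-0.3,0,0],[-0.3,0,0]],"yaw":[0,0,0]}'
python3 -m inch '{"grip":[0,0,0],"delta_pos":[[-0.3,0,0],[-0.3,0,0],[-0.3,0,0]],"yaw":[0,0,0]}'
```

```text
time_s: 7.85
ee_pos: [0.5622, 0.0319, 0.2759]
orientation: [-0.003, 0.721, 0.693, 0.005]
force: [3.0, 10.3, 3.6]
grip_width: 0.0199
finger_force: 58.8
time_s: 8.15
ee_pos: [0.5624, 0.0268, 0.2758]
orientation: [-0.0, 0.721, 0.693, 0.003]
force: [4.1, 5.7, 2.0]
grip_width: 0.0188
finger_force: 57.0
time_s: 8.45
ee_pos: [0.5623, 0.0252, 0.2759]
orientation: [-0.002, 0.721, 0.693, 0.005]
force: [3.3, 9.4, 3.0]
grip_width: 0.0182
finger_force: 58.0
```

Run:
```python
from h import *
s=env.snapshot("side"); w=env.snapshot("wrist")
print("grip",[(q["p"],q["rect"]) for q in env.regions_of("side","handle_grip")[:2]])
A=cv2.resize(s["color"][120:180,235,None].reshape(60,1,3),(1,1)); A=cv2.resize(s["color"][115:175,235:295],(480,480),interpolation=cv2.INTER_CUBIC)
A=np.clip(A.astype(float)*1.8,0,255).astype(np.uint8)
for X,c in(([.561,.031,.2275],(0,0,255)),([.561,.031,.2955],(0,255,0)),([.561,.031,.2695],(255,255,0))):
    u,v=proj(s,X); cv2.circle(A,(int((u-235+.5)*8),int((v-115+.5)*8)),4,c,-1)
B=cv2.resize(w["color"][200:384,130:390],(320,226)); B=np.vstack([B,np.zeros((254,320,3),np.uint8)])
cv2.imwrite("pics/s4.png",np.hstack([A,B]))
```

```text
grip [(0.64, [257.5, 136.3, 268.8, 157.0])]
```

View pics/s4.png

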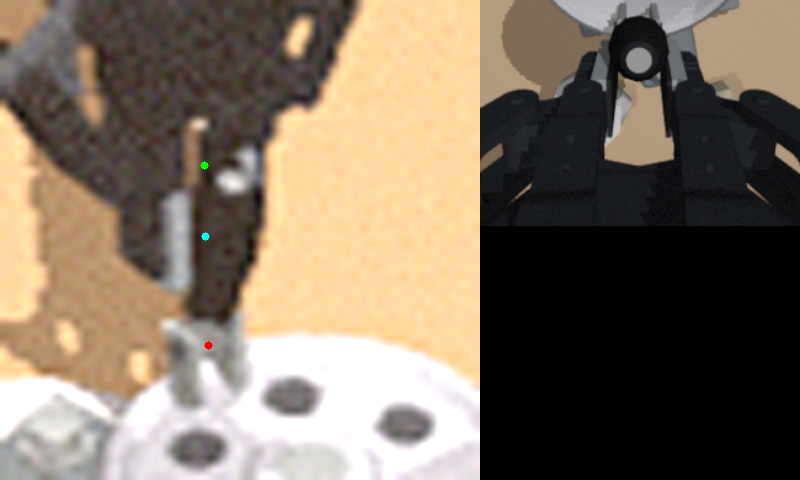

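The handle leans about 10° short of upright. The pads have slid outward over the barrel: in the wrist crop the cap is at (638,58), ahead of the pads. I'll measure the cap before mending that.

Run:
```python
from h import *
o=to([.561,.031,.2745]); print(o["force"].round(1),o["grip_width"],o["joint_pos"].round(2))
w=env.snapshot("wrist")
hsv=cv2.cvtColor(w["color"],cv2.COLOR_BGR2GRAY)
v,u=np.mgrid[235:262,246:274]; P=world(w,u.ravel(),v.ravel()); b=hsv[v.ravel(),u.ravel()]
print("cap",np.median(P[(b>110)&(P[:,2]>.27)],0).round(4),((b>110)&(P[:,2]>.27)).sum())
v,u=np.mgrid[200:280,215:305]; P=world(w,u.ravel(),v.ravel()); Q=P[(P[:,2]>.26)&(P[:,2]<.31)]
for z in np.arange(.26,.305,.005):
    k=Q[abs(Q[:,2]-z)<.0025]
    if len(k)>5: print(z.round(3),len(k),np.percentile(k,[2,98],axis=0)[:,:2].round(4).tolist())
```

```text
ee [0.5624 0.0253 0.276 ] y ang -2.2 t 8.6
delta cm [ 0.57 -0.16  0.15]
[ 4.  10.2  2.4] 0.018570148303416027 [-0.07  0.15 -0.13  1.29  0.01  1.53]
cap [0.5616 0.0442 0.295 ] 328
0.26 48 [[0.5413, 0.0147], [0.5807, 0.0372]]
0.265 175 [[0.5401, 0.0215], [0.583, 0.0489]]
0.27 272 [[0.5408, 0.0167], [0.5826, 0.0503]]
0.275 316 [[0.5415, 0.0207], [0.5816, 0.0511]]
0.28 495 [[0.5424, 0.0256], [0.5808, 0.0515]]
0.285 519 [[0.5455, 0.0289], [0.5786, 0.0515]]
0.29 889 [[0.5467, 0.03], [0.5758, 0.051]]
0.295 1008 [[0.5472, 0.0316], [0.5755, 0.0493]]
0.3 259 [[0.5451, 0.0357], [0.5782, 0.0394]]
```

```bash
python3 -m inch '{"grip":[0,0,0,0,0],"delta_pos":[[0.015,0.2,0],[0.06,0.395,0],[0.13,0.58,0],[0.23,0.755,0],[0.355,0.91,0]],"yaw":[-8.5,-17,-25.5,-34,-42.5]}'
python3 - <<'E'
from h import *
w=env.snapshot("wrist"); g=cv2.cvtColor(w["color"],cv2.COLOR_BGR2GRAY)
v,u=np.mgrid[225:270,235:285]; P=world(w,u.ravel(),v.ravel()); b=g[v.ravel(),u.ravel()]
k=(b>110)&(P[:,2]>.275); print("cap",np.median(P[k],0).round(4),k.sum()); to(np.median(P[k],0))
E
```

```text
time_s: 9.15
ee_pos: [0.5715, 0.0255, 0.2756]
orientation: [0.001, 0.419, 0.908, 0.001]
force: [5.5, 2.6, 1.9]
grip_width: 0.016
finger_force: 53.1
cap [0.5615 0.0432 0.2953] 335
ee [0.5716 0.0255 0.2756] y ang 40.8 t 9.2
delta cm [ 2.    0.4  -1.97]
```

```bash
python3 -m inch '{"grip":[0,0,0,0,0],"delta_pos":[[0.1,0.24,0],[0.2,0.47,0],[0.35,0.69,0],[0.55,0.9,0],[0.8,1.08,0]],"yaw":[-8.5,-17,-25.5,-34,-42.5]}' 40
cat >> h.py <<'E'
def cap():
    o=env.get_obs(); w=env.snapshot("wrist"); g=cv2.cvtColor(w["color"],cv2.COLOR_BGR2GRAY)
    v,u=np.mgrid[205:300,220:300]; P=world(w,u.ravel(),v.ravel()); b=g[v.ravel(),u.ravel()]
    k=(b>110)&(P[:,2]>.27)&(np.hypot(*(P[:,:2]-o["ee_pos"][:2]).T)<.04); c=np.median(P[k],0); print("cap",c.round(4),k.sum(),"F",o["force"].round(1),"w",o["grip_width"].round(4),"q6",o["joint_pos"][5].round(2)); to(c)
E
python3 -c "
from h import *
cap()"
```

```text
time_s: 9.7
ee_pos: [0.5719, 0.0379, 0.2741]
orientation: [-0.001, 0.061, 0.998, -0.0]
force: [0.7, 0.2, 0.6]
grip_width: 0.0002
finger_force: 0.0Traceback (most recent call last):
  File "<string>", line 3, in <module>
    cap()
    ~~~^^
  File "h.py", line 18, in cap
    k=(b>110)&(P[:,2]>.27)&(np.hypot(*(P[:,:2]-o["ee_pos"][:2]).T)<.04); c=np.median(P[k],0); print("cap",c.round(4),k.sum(),"F",o["force"].round(1),"w",o["grip_width"].round(4),"q6",o["joint_pos"][5].round(2)); to(c)
                                                                                                                                                         ^^^^^^^^^^^^^^^^^^^^^
AttributeError: 'float' object has no attribute 'round'
```

The barrel slipped out and the handle sprang flat, so I learned that friction is low. Next time I'll use a 120 N grip, recentre early, and yaw about the upright barrel so a finger pushes it outward. I'll start with the wrist turned the other half-turn, which leaves yaw room for cranking.

```bash
python3 -m inch '{"grip":[0,0.5,1,1,1],"delta_pos":[[0,0,-2],[0,0,-4],[0,0,-4],[0,0,-4],[0,0,-4]],"yaw":[0,-8.5,-17,-25.5,-34]}'
python3 -m inch '{"grip":[1,1,1,1,1],"delta_pos":[[0,0,0],[0,0,0],[0,0,0],[0,0,0],[0,0,0]],"yaw":[-8.5,-17,-25.5,-34,-42.5]}'
python3 -m inch '{"grip":[1,1,1,1,1],"delta_pos":[[0,0,0],[0,0,0],[0,-0.5,0],[0,-0.5,0],[0,-0.5,0]],"yaw":[-8.5,-18.2,-18.2,-18.2,-18.2]}'
cat > m.py <<'E'
from h import *
o=env.get_obs();print("q",o["joint_pos"].round(2))
s=env.snapshot("wrist"); cv2.imwrite("pics/w5.png",s["color"])
v,u=np.mgrid[0:384,0:512]; P=world(s,u.ravel(),v.ravel()); P=P[s["depth"].ravel()>0]
f=P[(np.hypot(P[:,0]-.563,P[:,1]-.081)<.08)&(abs(P[:,2]-.2055)<.004)]
print("circ",cv2.minEnclosingCircle(np.ascontiguousarray(f[:,:2],dtype=np.float32)),np.median(f[:,2]))
Q=P[np.hypot(P[:,0]-.563,P[:,1]-.081)<.064]
g=np.ascontiguousarray(Q[(Q[:,2]>.224)&(Q[:,2]<.25)],dtype=np.float32);h=np.ascontiguousarray(g[:,:2])
print(len(g),cv2.minAreaRect(h),cv2.fitLine(h,2,0,.01,.01).ravel(),np.percentile(g[:,2],[50,98]))
to([.563,.0735,.2325])
E
python3 m.py
```

```text
time_s: 10.25
ee_pos: [0.5722, 0.0378, 0.3145]
orientation: [-0.001, -0.232, 0.973, 0.0]
force: [0.7, 0.5, -0.2]
grip_width: 0.0581
finger_force: 0.0
time_s: 10.75
ee_pos: [0.572, 0.0378, 0.3141]
orientation: [-0.001, -0.569, 0.822, 0.001]
force: [-0.3, -0.1, -0.8]
grip_width: 0.0855
finger_force: 0.0
time_s: 11.25
ee_pos: [0.5777, 0.036, 0.3142]
orientation: [-0.0, -0.689, 0.724, 0.0]
force: [0.2, -0.6, 0.1]
grip_width: 0.0855
finger_force: 0.0
q [-0.05  0.17 -0.03  1.38 -0.   -1.57]
circ ((0.5637508034706116, 0.07996368408203125), 0.0664864182472229) 0.2050188695647089
2281 ((0.5616313219070435, 0.05950804799795151), (0.07426872849464417, 0.02407495677471161), 82.4218978881836) [0.13065389 0.991428   0.56152123 0.05607263] [0.23494709 0.2396773 ]
ee [0.5777 0.036  0.3142] y ang 177.2 t 11.3
delta cm [-3.67  1.64  8.17]
```

View pics/w5.png

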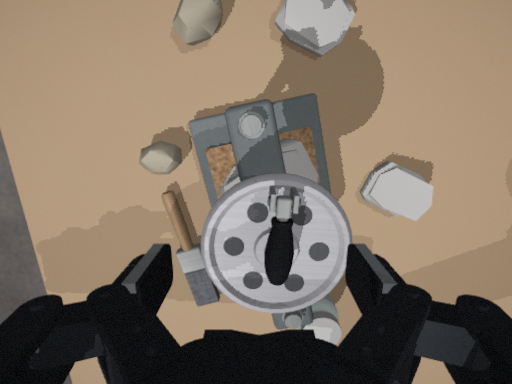

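The wrist view shows the handle flat again, with its hinge at (285,205) and grip at (280,250). The wheel has turned about 5° clockwise, and everything round it is undisturbed. Regrasping with 120 N.

```bash
python3 -m inch '{"grip":[1,1,1,0.5,0.5],"delta_pos":[[-2,1.7,0],[-3.55,1.7,2],[-3.55,1.7,5],[-3.55,1.7,8.2],[-3.55,1.7,8.2]],"yaw":[4.7,4.7,4.7,4.7,4.7]}'
python3 -m inch '{"grip":[0.5,0,0,0,0],"delta_pos":[[0,0,0],[0,0,0],[0,0,0],[0,0,0],[0,0,0]],"yaw":[0,0,0,0,0]}' 120
python3 -c "
from h import *
to([.5625,.0724,.2325])"
```

```text
time_s: 11.8
ee_pos: [0.5587, 0.0725, 0.2275]
orientation: [-0.004, -0.66, 0.751, 0.003]
force: [-1.1, 0.9, -0.9]
grip_width: 0.0587
finger_force: 0.0
time_s: 12.3
ee_pos: [0.564, 0.0723, 0.2347]
orientation: [0.002, -0.66, 0.751, -0.001]
force: [-1.7, 0.6, 5.7]
grip_width: 0.0187
finger_force: 117.5
ee [0.564  0.0723 0.2347] y ang 172.6 t 12.3
delta cm [0.01 0.15 0.22]
```

```bash
python3 -m inch '{"grip":[0,0,0,0,0],"delta_pos":[[0.03,0,-0.55],[0.14,0,-1.1],[0.32,0,-1.6],[0.56,0,-2.1],[0.86,0,-2.55]],"yaw":[0,0,0,0,0]}'
python3 -m inch '{"grip":[0,0,0,0,0],"delta_pos":[[0.37,0,-0.42],[0.8,0,-0.8],[1.24,0,-1.1],[1.75,0,-1.3],[1.75,0,-1.3]],"yaw":[0,0,0,0,0]}'
cat > c.py <<'E'
from h import *
w=env.snapshot("wrist"); o=env.get_obs(); R=Rt(o); print("F",np.round(o["force"],1),"w",round(float(o["grip_width"]),4),"q6",np.round(o["joint_pos"][5],2),"t",o["time_s"])
v,u=np.mgrid[0:384,0:512]; P=world(w,u.ravel(),v.ravel()); g=w["color"].reshape(-1,3).max(1)
T=(P-o["ee_pos"])@R  # tool frame
# barrel: dark, between the pads (|y|<11mm), within 40 mm
k=(g<70)&(abs(T[:,1])<.007)&(T[:,0]>-.03)&(T[:,0]<.05)&(T[:,2]>-.035)&(T[:,2]<.02)
for z in np.arange(-.03,.02,.006):
    q=T[k&(abs(T[:,2]-z)<.003)]
    if len(q)>8: print("tool z %.0f mm: x %.1f..%.1f n %d"%(z*1e3,*(np.percentile(q[:,0],[3,97])*1e3),len(q)))
c=(g>110)&(abs(T[:,1])<.012)&(abs(T[:,0])<.04)&(T[:,2]<-.005)&(T[:,2]>-.04)
print("ee",o["ee_pos"].round(4),"ang y",np.degrees(np.arctan2(R[1,1],R[0,1])).round(1))
if c.sum()>10: print("cap world",np.median(P[c],0).round(4),"tool mm",(np.median(T[c],0)*1e3).round(1),c.sum())
E
python3 c.py
```

```text
time_s: 12.8
ee_pos: [0.5623, 0.0674, 0.2572]
orientation: [0.003, -0.661, 0.751, 0.003]
force: [8.3, -13.1, -9.5]
grip_width: 0.018
finger_force: 117.0
time_s: 13.3
ee_pos: [0.5612, 0.0501, 0.2724]
orientation: [0.006, -0.661, 0.75, 0.002]
force: [4.5, 12.0, 0.7]
grip_width: 0.017
finger_force: 134.0
F [ 4.8  9.9 -0.2] w 0.0167 q6 -1.48 t 13.35
tool z -12 mm: x -21.0..-17.3 n 30
tool z -6 mm: x -22.6..-9.4 n 781
tool z -0 mm: x -13.9..-2.6 n 584
tool z 6 mm: x -6.0..2.6 n 464
tool z 12 mm: x -0.1..6.9 n 352
tool z 18 mm: x 3.7..10.2 n 244
ee [0.5612 0.0501 0.2723] ang y 172.8
cap world [0.5636 0.0441 0.2886] tool mm [  7.3   0.5 -16.3] 97
```

```bash
python3 -m inch '{"grip":[0,0,0,0,0],"delta_pos":[[-0.05,0.1,0],[-0.15,0.2,0],[-0.35,0.3,0],[-0.5,0.4,0],[-0.65,0.47,0]],"yaw":[8.5,17,25.5,34,42.5]}'
python3 c.py
python3 - <<'E'
from h import *
s=env.snapshot("side"); w=env.snapshot("wrist")
A=cv2.resize(s["color"][115:175,235:295],(400,400),interpolation=cv2.INTER_CUBIC)
B=cv2.resize(w["color"][150:330,166:346],(400,400))
cv2.imwrite("pics/s6.png",np.clip(np.hstack([A,B])*1.7,0,255).astype(np.uint8))
E
```

```text
time_s: 13.85
ee_pos: [0.548, 0.0561, 0.2681]
orientation: [-0.007, -0.342, 0.94, 0.005]
force: [-9.8, 4.6, -2.7]
grip_width: 0.0166
finger_force: 134.1
F [-13.7   7.4   0.8] w 0.0168 q6 -0.71 t 13.9
tool z -6 mm: x -25.0..-10.2 n 540
tool z -0 mm: x -19.5..-2.9 n 595
tool z 6 mm: x -11.8..2.5 n 495
tool z 12 mm: x -2.1..7.1 n 399
tool z 18 mm: x 3.1..10.1 n 255
ee [0.5478 0.0559 0.268 ] ang y 129.7
cap world [0.5473 0.043  0.2844] tool mm [  9.4  -9.6 -16.4] 65
```

View pics/s6.png

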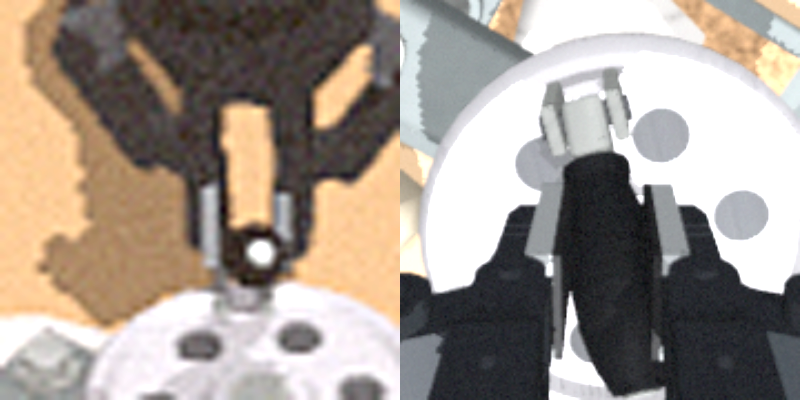

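The side crop (left) shows the cap at (262,250) with the barrel held low between the pads. The wrist crop (right) shows the hinge at the top and the barrel still along the pads, so the wheel turned with my yaw. I'll get the fold angle from the cap.

```bash
cat > a.py <<'E'
from h import *
from scipy.ndimage import label
H=np.array([.5635,.0803]); 
def ang():
    s=env.snapshot("side"); g=s["color"].min(2)
    o=env.get_obs(); u0,v0=proj(s,o["ee_pos"]); u0=int(u0);v0=int(v0)
    y0,x0=v0-25,u0-25; v,u=np.mgrid[y0:v0+25,x0:u0+25]
    P=world(s,u.ravel(),v.ravel()); gg=g[v.ravel(),u.ravel()]
    k=(gg>105)&(P[:,2]>.262)&(P[:,2]<.305)&(np.hypot(*(P[:,:2]-o["ee_pos"][:2]).T)<.045)
    lab,n=label(k.reshape(50,50)); L=lab.ravel()
    for i in range(1,n+1):
        m=L==i
        if 2<=m.sum()<=60:
            c=np.median(P[m],0); d=c[:2]-H; print("blob",m.sum(),"px",(u.ravel()[m].mean().round(1),v.ravel()[m].mean().round(1)),c.round(4),"bright",gg[m].max(),"alpha from z",np.degrees(np.arcsin(np.clip((c[2]-.2285)/.068,-1,1))).round(0),"r",np.hypot(*d).round(4),"dir",np.degrees(np.arctan2(d[1],d[0])).round(0))
    print("ee",o["ee_pos"].round(4))
ang()
E
python3 a.py
python3 - <<'E'
import numpy as np
from h import world
s=np.load("wrist.npz");v,u=np.mgrid[0:120,240:440];P=world(s,u.ravel(),v.ravel());H=np.array([.5635,.0803])
r=np.hypot(*(P[:,:2]-H).T)
for a in(.004,.008,.012,.016,.02,.03): 
    k=(abs(r-a)<.002)&(P[:,2]<.2215); print(a,k.sum(),np.median(P[k,2]).round(4) if k.sum() else "")
E
```

```text
blob 7 px (np.float64(266.0), np.float64(146.0)) [0.5635 0.0541 0.2788] bright 120 alpha from z 48.0 r 0.0262 dir -90.0
blob 6 px (np.float64(277.0), np.float64(146.5)) [0.5471 0.0736 0.2795] bright 114 alpha from z 49.0 r 0.0177 dir -158.0
blob 10 px (np.float64(273.7), np.float64(152.3)) [0.5639 0.0798 0.2759] bright 178 alpha from z 44.0 r 0.0007 dir -51.0
ee [0.5476 0.056  0.268 ]
0.004 0 
0.008 58 0.2091
0.012 198 0.2089
0.016 309 0.2088
0.02 564 0.2053
0.03 953 0.2048
```

```bash
python3 -m inch '{"grip":[0,0,0,0,0],"delta_pos":[[0,0,0],[0,0,0],[0,0,0],[0,0,0],[0,0,0]],"yaw":[0,0,0,0,0]}'; python3 a.py
```

```text
time_s: 14.55
ee_pos: [0.5476, 0.056, 0.2681]
orientation: [-0.007, -0.345, 0.939, 0.006]
force: [-13.5, 7.5, -0.4]
grip_width: 0.0169
finger_force: 134.0
blob 6 px (np.float64(266.0), np.float64(145.5)) [0.5626 0.053  0.279 ] bright 116 alpha from z 48.0 r 0.0273 dir -92.0
blob 6 px (np.float64(277.0), np.float64(146.5)) [0.5469 0.0733 0.279 ] bright 118 alpha from z 48.0 r 0.018 dir -157.0
blob 10 px (np.float64(273.7), np.float64(152.3)) [0.5648 0.0807 0.2766] bright 183 alpha from z 45.0 r 0.0013 dir 17.0
ee [0.5476 0.056  0.268 ]
```

The fold angle is about 44° and steady. The hand runs ahead of the handle by a fixed ratio of about 1.28, whatever the grip force. So I'll release, regrasp with the belly toward the hinge side of the pads, and swing on a wider 54 mm arc that allows for the lag.

```bash
python3 -m inch '{"grip":[1,1,1,1,1],"delta_pos":[[0,0,0],[0,0,0],[0,0,-2],[0,0,-4],[0,0,-4]],"yaw":[0,0,0,0,0]}' 
python3 -m inch '{"grip":[1,1,1],"delta_pos":[[0,0,-0.5],[0,0,-0.5],[0,0,-0.5]],"yaw":[0,0,0]}'
cat > m2.py <<'E'
from h import *
s=env.snapshot("wrist"); o=env.get_obs(); print("q",o["joint_pos"].round(2))
v,u=np.mgrid[0:384,0:512]; P=world(s,u.ravel(),v.ravel()); P=P[s["depth"].ravel()>0]
f=P[(np.hypot(P[:,0]-.563,P[:,1]-.081)<.08)&(abs(P[:,2]-.205)<.004)]
C,r=cv2.minEnclosingCircle(np.ascontiguousarray(f[:,:2],dtype=np.float32)); print("circ",C,r,"face",np.median(f[:,2]))
Q=P[np.hypot(P[:,0]-.563,P[:,1]-.081)<.064]
g=Q[(Q[:,2]>.223)&(Q[:,2]<.25)]; h=np.ascontiguousarray(g[:,:2],dtype=np.float32)
dx,dy,x0,y0=cv2.fitLine(h,cv2.DIST_L2,0,.01,.01).ravel(); d=np.array([dx,dy]); c=np.array([x0,y0])
t=(h-c)@d; H=np.array([.5635,.0803])
if abs(np.percentile(t,1)+ (c-H)@d)<abs(np.percentile(t,99)+(c-H)@d): d=-d  # d: from grip end towards hinge = long side from hub
n=np.array([-d[1],d[0]]); off=(c-H)@n; print("handle dir hub->hinge deg",np.degrees(np.arctan2(d[1],d[0])).round(1),"axis offset mm",(off*1e3).round(1),"ends from hub mm",(np.percentile((h-H)@d,[1,99])*1e3).round(1),"top",np.percentile(g[:,2],98).round(4))
piv=H+off*n+.05*d
for a in(.042,.051): print("along",a); to([*(piv-a*d),.2315])
E
python3 m2.py
```

```text
time_s: 15.1
ee_pos: [0.5577, 0.0529, 0.3148]
orientation: [0.003, -0.343, 0.939, -0.002]
force: [1.7, 0.7, 0.0]
grip_width: 0.0851
finger_force: 0.0
time_s: 15.4
ee_pos: [0.5551, 0.0534, 0.3151]
orientation: [-0.001, -0.343, 0.939, 0.0]
force: [0.5, -1.2, 0.3]
grip_width: 0.0851
finger_force: 0.0
q [-0.02  0.13 -0.07  1.37 -0.   -0.72]
circ (0.5635890960693359, 0.07963385432958603) 0.06621669232845306 face 0.20378775307697178
handle dir hub->hinge deg 54.8 axis offset mm 0.1 ends from hub mm [-57.3  14.4] top 0.2385
along 0.042
ee [0.555  0.0534 0.315 ] y ang 130.1 t 15.45
delta cm [-3.17  1.71  8.35]
along 0.051
ee [0.555  0.0534 0.315 ] y ang 130.1 t 15.45
delta cm [-2.3   1.49  8.35]
```

```bash
python3 -m inch '{"grip":[1,1,1,0.5,0.5],"delta_pos":[[-2.4,1.5,0],[-2.4,1.5,2],[-2.4,1.5,5],[-2.4,1.5,8.3],[-2.4,1.5,8.3]],"yaw":[-7.5,-14.7,-14.7,-14.7,-14.7]}'
python3 -m inch '{"grip":[0.5,0,0,0,0],"delta_pos":[[0,0,0],[0,0,0],[0,0,0],[0,0,0],[0,0,0]],"yaw":[0,0,0,0,0]}' 120
python3 -c "
from h import *
to([.5635,.0803,.231])"
```

```text
time_s: 15.95
ee_pos: [0.5598, 0.0804, 0.2271]
orientation: [-0.005, -0.461, 0.888, 0.002]
force: [-0.6, -0.0, -0.1]
grip_width: 0.0592
finger_force: 0.0
time_s: 16.45
ee_pos: [0.5653, 0.0807, 0.235]
orientation: [0.002, -0.461, 0.888, -0.001]
force: [-0.2, 0.7, 5.9]
grip_width: 0.0177
finger_force: 117.5
ee [0.5653 0.0807 0.235 ] y ang 144.9 t 16.45
delta cm [0.13 0.13 0.4 ]
```

```bash
python3 -m inch '{"grip":[0,0,0,0,0],"delta_pos":[[0.07,0,-0.84],[0.26,0,-1.67],[0.59,0,-2.45],[1.03,0,-3.17],[1.58,0,-3.82]],"yaw":[0,0,0,0,0]}'
python3 -m inch '{"grip":[0,0,0,0,0],"delta_pos":[[0.65,0,-0.55],[1.37,0,-0.99],[2.15,0,-1.32],[2.98,0,-1.51],[3.82,0,-1.58]],"yaw":[0,0,0,0,0]}'
python3 a.py; python3 c.py
```

```text
time_s: 16.95
ee_pos: [0.5618, 0.0742, 0.275]
orientation: [0.012, -0.462, 0.887, 0.004]
force: [11.9, 19.2, 6.1]
grip_width: 0.0144
finger_force: 119.9
time_s: 17.45
ee_pos: [0.5441, 0.051, 0.2875]
orientation: [0.021, -0.464, 0.886, 0.013]
force: [36.7, 52.4, -24.9]
grip_width: 0.0
finger_force: 31.1
blob 8 px (np.float64(274.0), np.float64(139.5)) [0.5464 0.0627 0.2944] bright 119 alpha from z 76.0 r 0.0246 dir -134.0
blob 2 px (np.float64(271.0), np.float64(138.5)) [0.5518 0.0584 0.2967] bright 107 alpha from z 90.0 r 0.0248 dir -118.0
blob 4 px (np.float64(271.0), np.float64(144.5)) [0.5518 0.0584 0.2797] bright 118 alpha from z 49.0 r 0.0248 dir -118.0
ee [0.5443 0.0516 0.2874]
F [ 32.4  45.4 -20.4] w -0.0001 q6 -1.01 t 17.55
tool z -30 mm: x -6.8..13.8 n 562
tool z -24 mm: x -6.7..14.9 n 427
tool z -18 mm: x -8.5..13.2 n 396
tool z -12 mm: x 11.6..23.9 n 71
tool z -6 mm: x 12.0..26.3 n 717
tool z -0 mm: x 8.2..28.3 n 278
tool z 6 mm: x 25.5..29.5 n 201
tool z 12 mm: x 27.1..29.9 n 130
tool z 18 mm: x 27.3..30.0 n 60
ee [0.5444 0.0518 0.2873] ang y 145.3
cap world [0.5346 0.0369 0.2955] tool mm [17.5 -0.1 -9.1] 300
```

The fingers squeezed off, shut, on the inner side of the barrel, and now press it outward: the cap at (0.5346, 0.0369, 0.2955) stands right over the hinge, so the handle is upright on its stop. I'll keep that push, ease it off, lower a bit, then open the fingers a little so they cradle the barrel from inside like a V-groove.

```bash
python3 -m inch '{"grip":[0,0,0,0,0],"delta_pos":[[-0.5,0,0],[-1,0,0.3],[-1.2,0,0.6],[-1.2,0,0.9],[-1.2,0,1.2]],"yaw":[0,0,0,0,0]}' 30
python3 a.py; python3 c.py
python3 - <<'E'
from h import *
s=env.snapshot("side"); w=env.snapshot("wrist")
A=cv2.resize(s["color"][115:175,235:295],(400,400),interpolation=cv2.INTER_CUBIC)
B=cv2.resize(w["color"][150:330,166:346],(400,400))
cv2.imwrite("pics/s7.png",np.clip(np.hstack([A,B])*1.7,0,255).astype(np.uint8))
E
```

```text
time_s: 18.05
ee_pos: [0.5501, 0.053, 0.2833]
orientation: [0.016, -0.462, 0.886, 0.001]
force: [13.1, 19.1, 16.6]
grip_width: 0.0001
finger_force: 11.8
blob 12 px (np.float64(273.0), np.float64(142.5)) [0.5515 0.0648 0.2884] bright 120 alpha from z 62.0 r 0.0196 dir -128.0
blob 4 px (np.float64(269.0), np.float64(140.5)) [0.5592 0.0597 0.2953] bright 111 alpha from z 79.0 r 0.0211 dir -102.0
blob 6 px (np.float64(269.0), np.float64(146.5)) [0.5597 0.0601 0.2775] bright 119 alpha from z 46.0 r 0.0206 dir -101.0
ee [0.55   0.053  0.2829]
F [13.1 20.  12.9] w -0.0003 q6 -0.99 t 18.15
tool z -30 mm: x -7.2..13.5 n 545
tool z -24 mm: x -6.3..14.6 n 438
tool z -18 mm: x -8.7..13.0 n 416
tool z -12 mm: x 11.8..28.0 n 507
tool z -6 mm: x 10.8..30.3 n 395
tool z -0 mm: x 8.1..31.8 n 259
tool z 6 mm: x 7.8..32.3 n 151
tool z 12 mm: x 7.7..32.6 n 106
tool z 18 mm: x 29.6..32.3 n 31
ee [0.55  0.053 0.283] ang y 145.1
cap world [0.5359 0.0383 0.2955] tool mm [ 20.    2.8 -13.2] 326
```

View pics/s7.png

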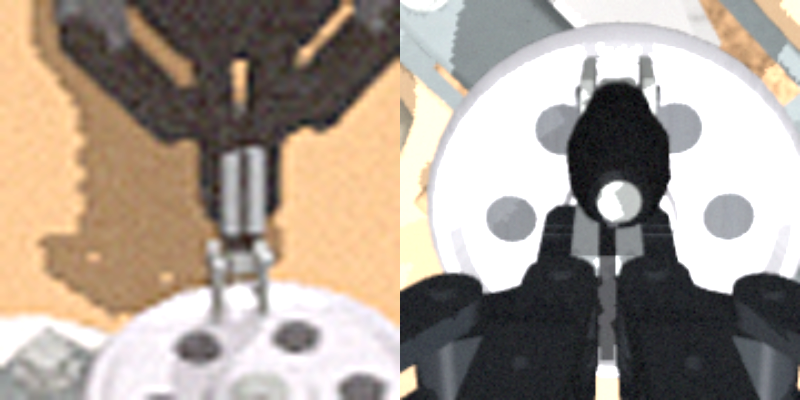

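The pictures confirm it. In the wrist crop the barrel stands upright over the hinge, with its cap at (618,200), and the shut fingers are behind it on the hub side. Now I'll open them to about 17 mm so the barrel nests, and keep pushing outward.

```bash
python3 -m inch '{"grip":[0.05,0.1,0.15,0.2,0.2],"delta_pos":[[0,0.1,0],[0,0.2,0],[0.1,0.25,0],[0.2,0.25,0],[0.2,0.25,0]],"yaw":[0,0,0,0,0]}' 60
python3 c.py
```

```text
time_s: 18.75
ee_pos: [0.5451, 0.0508, 0.2809]
orientation: [0.013, -0.462, 0.887, 0.001]
force: [12.2, 15.2, 8.0]
grip_width: 0.0168
finger_force: 10.2
F [12.4 14.8  7.9] w 0.0174 q6 -0.99 t 18.8
tool z -12 mm: x 11.4..24.0 n 678
tool z -6 mm: x 21.2..26.2 n 311
tool z -0 mm: x 23.6..27.4 n 222
tool z 6 mm: x 24.8..27.8 n 145
tool z 12 mm: x 25.7..27.9 n 89
tool z 18 mm: x 25.1..27.3 n 43
ee [0.5451 0.0508 0.2809] ang y 145.0
cap world [0.5357 0.038  0.2954] tool mm [ 15.3   0.4 -14.9] 380
```

```bash
cat > f.py <<'E'
from h import *
o=env.get_obs(); H=np.array([.5635,.0803]); d=o["ee_pos"][:2]-H; r=np.hypot(*d); e=d/r; R=Rt(o)
F=np.array(o["force"]); xt=R[:2,0]; yt=R[:2,1]
print(f"t {o['time_s']:.2f} phi {np.degrees(np.arctan2(*d[::-1]))%360:.1f} xt {np.degrees(np.arctan2(xt[1],xt[0]))%360:.1f} r {r*1e3:.1f} z {o['ee_pos'][2]:.4f} Fx_tool {F[:2]@xt:.1f} Fy_tool {F[:2]@yt:.1f} Fz {F[2]:.1f} torque {np.round(o['torque'],2)} w {float(o['grip_width']):.4f} q6 {o['joint_pos'][5]:.2f}")
E
python3 f.py
python3 -m inch '{"grip":[0.2,0.2,0.2,0.2,0.2],"delta_pos":[[-0.02,0.43,0.03],[-0.09,0.85,0.05],[-0.2,1.27,0.08],[-0.35,1.67,0.11],[-0.55,2.05,0.13]],"yaw":[6,12,18,24,30]}' >/dev/null; python3 f.py; python3 c.py|tail -1
python3 -m inch '{"grip":[0.2,0.2,0.2,0.2,0.2],"delta_pos":[[-0.02,0.43,0.03],[-0.09,0.85,0.05],[-0.2,1.27,0.08],[-0.35,1.67,0.11],[-0.55,2.05,0.13]],"yaw":[6,12,18,24,30]}' >/dev/null; python3 f.py; python3 c.py|tail -1
```

```text
t 18.80 phi 238.1 xt 235.0 r 34.8 z 0.2809 Fx_tool -19.2 Fy_tool -1.7 Fz 7.9 torque [ 2.96 -2.59  0.03] w 0.0174 q6 -0.99
t 19.30 phi 211.8 xt 204.6 r 34.0 z 0.2799 Fx_tool -17.6 Fy_tool -7.8 Fz 4.2 torque [-0.01 -4.06  0.14] w 0.0171 q6 -0.43
cap world [0.5199 0.0547 0.2945] tool mm [ 15.6  -1.7 -15. ] 342
t 19.85 phi 180.7 xt 174.5 r 33.5 z 0.2785 Fx_tool -17.5 Fy_tool -8.2 Fz 6.5 torque [-2.15 -3.3   0.12] w 0.0170 q6 0.13
cap world [0.5137 0.0806 0.2929] tool mm [ 15.7  -1.5 -14.9] 337
```

The handle stays upright on its stop and the wheel follows, with a baseline tangential force of about 8 N. Continuing.

```bash
python3 -m inch '{"grip":[0.2,0.2,0.2,0.2,0.2],"delta_pos":[[-0.02,0.43,0.03],[-0.09,0.85,0.05],[-0.2,1.27,0.08],[-0.35,1.67,0.11],[-0.55,2.05,0.13]],"yaw":[6,12,18,24,30]}' >/dev/null; python3 f.py; python3 c.py|tail -1
python3 -m inch '{"grip":[0.2,0.2,0.2,0.2,0.2],"delta_pos":[[-0.02,0.43,0.03],[-0.09,0.85,0.05],[-0.2,1.27,0.08],[-0.35,1.67,0.11],[-0.55,2.05,0.13]],"yaw":[6,12,18,24,30]}' >/dev/null; python3 f.py; python3 c.py|tail -1
```

```text
t 20.40 phi 149.2 xt 144.4 r 33.5 z 0.2769 Fx_tool -17.0 Fy_tool -8.0 Fz 11.0 torque [-3.44 -1.78  0.16] w 0.0171 q6 0.69
cap world [0.5206 0.1059 0.2914] tool mm [ 15.9  -2.2 -14.9] 331
t 20.95 phi 118.6 xt 114.4 r 33.8 z 0.2752 Fx_tool -17.2 Fy_tool -6.7 Fz 12.3 torque [-3.77  0.14  0.1 ] w 0.0172 q6 1.24
cap world [0.5388 0.1235 0.29  ] tool mm [ 15.7  -2.5 -15.3] 312
```

```bash
python3 -m inch '{"grip":[0.2,0.2,0.2,0.2,0.2],"delta_pos":[[-0.02,0.43,0.03],[-0.09,0.85,0.05],[-0.2,1.27,0.08],[-0.35,1.67,0.11],[-0.55,2.05,0.13]],"yaw":[6,12,18,24,30]}' >/dev/null; python3 f.py; python3 c.py|tail -1
python3 - <<'E'
from h import *
s=env.snapshot("side")
for n in("foot","marble"):
    for q in env.regions_of("side",n)[:3]:
        v,u=np.nonzero(q["pixels"]); P=world(s,u,v); k=np.hypot(P[:,0]-.5635,P[:,1]-.0803)<.03
        print(n,round(q["p"],2),np.round(q["rect"]),P[:,2].min().round(3),P[:,2].max().round(3),"near axis",k.sum(),np.percentile(P[k,2],[0,10,50,90,100]).round(4) if k.sum() else "")
cv2.imwrite("pics/s8.png",cv2.resize(s["color"][180:250,235:315],(800,600),interpolation=cv2.INTER_CUBIC))
E
```

```text
t 21.50 phi 89.0 xt 84.4 r 34.2 z 0.2734 Fx_tool -15.7 Fy_tool -7.2 Fz 20.9 torque [-3.    1.91  0.15] w 0.0170 q6 1.76
cap world [0.5653 0.1284 0.2885] tool mm [ 13.3  -1.  -15.4] 442
foot 0.52 [264. 202. 282. 211.] 0.092 0.108 near axis 81 [0.0919 0.0946 0.0999 0.1064 0.108 ]
marble 0.77 [308. 178. 341. 206.] -0.001 0.845 near axis 0 
marble 0.69 [245. 198. 294. 238.] 0.025 0.845 near axis 168 [0.0488 0.0657 0.0758 0.0807 0.0983]
marble 0.65 [226. 162. 251. 185.] 0.004 0.845 near axis 0
```

View pics/s8.png

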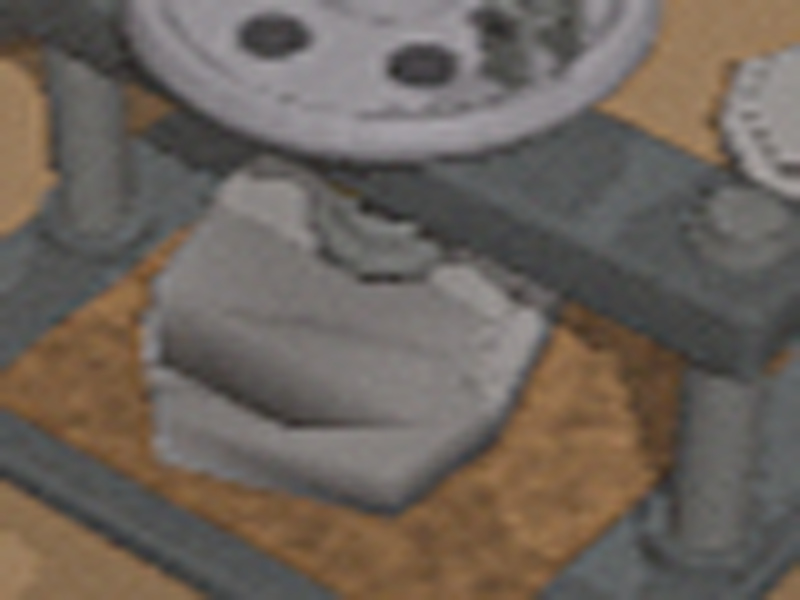

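The side crop shows the foot at (375,240) just above the marble's broken face. Touch is near, so I'll use finer steps, with a little more outward push and less downward.

```bash
python3 -m inch '{"grip":[0.2,0.2,0.2,0.2,0.2],"delta_pos":[[0.04,0.29,-0.1],[0.06,0.57,-0.2],[0.06,0.85,-0.2],[0.04,1.13,-0.2],[-0.05,1.4,-0.2]],"yaw":[4,8,12,16,20]}' >/dev/null; python3 f.py; python3 c.py|tail -1
python3 -m inch '{"grip":[0.2,0.2,0.2,0.2,0.2],"delta_pos":[[-0.01,0.29,0.02],[-0.04,0.57,0.04],[-0.09,0.85,0.05],[-0.16,1.13,0.07],[-0.25,1.4,0.09]],"yaw":[4,8,12,16,20]}' >/dev/null; python3 f.py; python3 c.py|tail -1
```

```text
t 22.20 phi 72.4 xt 64.6 r 34.8 z 0.2728 Fx_tool -17.4 Fy_tool -6.3 Fz 14.5 torque [-2.43  2.81  0.11] w 0.0168 q6 2.10
cap world [0.5801 0.1263 0.2877] tool mm [ 13.   -1.2 -15.1] 430
t 22.75 phi 52.7 xt 44.7 r 34.9 z 0.2718 Fx_tool -14.1 Fy_tool -6.7 Fz 15.6 torque [-0.92  3.16  0.15] w 0.0173 q6 2.44
cap world [0.5951 0.1183 0.2869] tool mm [ 12.4  -0.9 -15.3] 462
```

No touch yet, and the last joint has only about 40° left. While still free, I'll shut the fingers behind the barrel, turn the wrist back a half-turn (the fingers are symmetric) keeping a light outward push, and nest again.

```bash
python3 -m inch '{"grip":[0.15,0.1,0.05,0,0],"delta_pos":[[-0.1,0,-0.1],[-0.2,0,-0.2],[-0.3,0,-0.3],[-0.4,0,-0.3],[-0.4,0,-0.3]],"yaw":[0,0,0,0,0]}' 30 >/dev/null; python3 f.py; python3 c.py|tail -1
```

```text
t 23.30 phi 52.3 xt 44.8 r 29.7 z 0.2720 Fx_tool -14.2 Fy_tool -0.7 Fz 5.4 torque [-2.01  2.17  0.03] w -0.0002 q6 2.43
cap world [0.5919 0.1159 0.2867] tool mm [ 10.8  -2.5 -14.9] 604
```

```bash
python3 -m inch '{"grip":[0,0,0,0,0],"delta_pos":[[-0.02,0,0],[-0.08,0.01,0],[-0.19,0.02,0],[-0.36,0.03,0],[-0.57,0.05,0]],"yaw":[-8,-16,-24,-32,-40]}' >/dev/null
cat > g.py <<'E'
from h import *
import sys
o=env.get_obs(); p=np.radians(float(sys.argv[1])); e=np.array([np.cos(p),np.sin(p)]); tt=np.array([e[1],-e[0]]); F=np.array(o["force"])[:2]; d=o["ee_pos"][:2]-[.5635,.0803]; R=Rt(o); T=R[:2,:2].T
print(f"t {o['time_s']:.2f} Fr {F@e:.1f} Ft(cw) {F@tt:.1f} Fz {o['force'][2]:.1f} r {d@e*1e3:.1f} cw {d@tt*1e3:.1f} z {o['ee_pos'][2]:.4f} radial in tool {np.round(T@e,3)} xt {np.degrees(np.arctan2(R[1,0],R[0,0]))%360:.1f} q6 {o['joint_pos'][5]:.2f}")
E
python3 g.py 50.3; python3 a.py
```

```text
t 23.85 Fr -3.8 Ft(cw) 0.9 Fz -0.3 r 27.1 cw 0.8 z 0.2720 radial in tool [0.821 0.57 ] xt 85.1 q6 1.72
blob 3 px (np.float64(275.7), np.float64(162.3)) [0.5953 0.1191 0.2899] bright 117 alpha from z 65.0 r 0.0502 dir 51.0
ee [0.5812 0.1009 0.2719]
```

```bash
python3 -m inch '{"grip":[0,0,0],"delta_pos":[[0.25,0.17,0],[0.25,0.17,0],[0.25,0.17,0]],"yaw":[0,-8,-16]}' >/dev/null; python3 g.py 50.3
python3 -m inch '{"grip":[0,0,0],"delta_pos":[[0,0,0],[0,0,0],[0,0,0]],"yaw":[-8,-16,-16]}' >/dev/null; python3 g.py 50.3; python3 a.py
```

```text
t 24.20 Fr -12.9 Ft(cw) 7.3 Fz -0.0 r 28.4 cw 2.1 z 0.2720 radial in tool [0.634 0.773] xt 100.9 q6 1.45
t 24.50 Fr -14.5 Ft(cw) 5.1 Fz 1.2 r 27.2 cw 2.4 z 0.2719 radial in tool [0.401 0.916] xt 116.7 q6 1.17
blob 3 px (np.float64(275.7), np.float64(162.7)) [0.5973 0.1209 0.2911] bright 124 alpha from z 67.0 r 0.0528 dir 50.0
ee [0.5826 0.0998 0.2719]
```

```bash
python3 -m inch '{"grip":[0,0,0],"delta_pos":[[0,0,0],[0,0,0],[0,0,0]],"yaw":[-8,-16,-24]}' >/dev/null; python3 g.py 50.3
python3 -m inch '{"grip":[0,0,0],"delta_pos":[[0,0,0],[0,0,0],[0,0,0]],"yaw":[-8,-16,-16]}' >/dev/null; python3 g.py 50.3; python3 a.py
```

```text
t 24.85 Fr -14.4 Ft(cw) 0.3 Fz 2.6 r 27.4 cw -0.0 z 0.2715 radial in tool [-0.011  1.   ] xt 141.0 q6 0.75
t 25.15 Fr -14.4 Ft(cw) 3.4 Fz 2.0 r 27.2 cw 1.5 z 0.2717 radial in tool [-0.283  0.959] xt 156.7 q6 0.47
blob 3 px (np.float64(275.7), np.float64(162.7)) [0.5968 0.121  0.2907] bright 122 alpha from z 66.0 r 0.0526 dir 51.0
ee [0.582  0.1003 0.2717]
```

```bash
python3 -m inch '{"grip":[0,0,0],"delta_pos":[[0,0,0],[0,0,0],[0,0,0]],"yaw":[-8,-16,-16]}' >/dev/null; python3 g.py 50.3
python3 -m inch '{"grip":[0,0,0],"delta_pos":[[0,0,0],[0,0,0],[0,0,0]],"yaw":[-8,-16,-16]}' >/dev/null; python3 g.py 50.3; python3 a.py
```

```text
t 25.50 Fr -13.8 Ft(cw) -3.2 Fz 4.0 r 27.0 cw -0.4 z 0.2714 radial in tool [-0.537  0.844] xt 172.8 q6 0.19
t 25.80 Fr -11.0 Ft(cw) -1.1 Fz 0.9 r 28.4 cw -1.1 z 0.2712 radial in tool [-0.749  0.662] xt 188.8 q6 -0.09
blob 4 px (np.float64(275.5), np.float64(162.5)) [0.596  0.1202 0.2901] bright 120 alpha from z 65.0 r 0.0515 dir 51.0
ee [0.5807 0.1029 0.2712]
```

```bash
python3 -m inch '{"grip":[0,0,0],"delta_pos":[[-0.1,0.09,0],[-0.15,0.13,0],[-0.2,0.17,0]],"yaw":[-8,-16,-24]}' >/dev/null; python3 g.py 50.3
python3 -m inch '{"grip":[0,0,0],"delta_pos":[[-0.1,0.03,0],[-0.15,0.05,0],[-0.15,0.05,0]],"yaw":[-8,-17,-17]}' >/dev/null; python3 g.py 50.3; python3 a.py
```

```text
t 26.15 Fr -16.1 Ft(cw) -1.7 Fz 2.9 r 29.1 cw -0.5 z 0.2711 radial in tool [-0.954  0.298] xt 213.0 q6 -0.50
t 26.45 Fr -17.8 Ft(cw) -0.5 Fz 2.6 r 30.0 cw -0.5 z 0.2711 radial in tool [-1.     0.009] xt 229.8 q6 -0.80
blob 2 px (np.float64(274.0), np.float64(159.5)) [0.5909 0.1102 0.2894] bright 109 alpha from z 64.0 r 0.0406 dir 48.0
blob 4 px (np.float64(275.5), np.float64(162.5)) [0.5947 0.1203 0.2896] bright 125 alpha from z 64.0 r 0.0507 dir 52.0
ee [0.5822 0.1037 0.2711]
```

```bash
python3 -m inch '{"grip":[0.05,0.1,0.15,0.2,0.2],"delta_pos":[[-0.05,0,0],[-0.1,0,0],[-0.2,0,0],[-0.3,0,0],[-0.3,0,0]],"yaw":[0,0,0,0,0]}' 60 >/dev/null; python3 g.py 50.3
python3 -m inch '{"grip":[0.2,0.2,0.2,0.2,0.2],"delta_pos":[[0.01,-0.29,0.02],[0.04,-0.57,0.04],[0.09,-0.85,0.05],[0.16,-1.13,0.07],[0.25,-1.4,0.09]],"yaw":[4,8,12,16,20]}' >/dev/null; python3 g.py 32; python3 a.py
```

```text
t 27.00 Fr -13.5 Ft(cw) 0.0 Fz 0.5 r 34.4 cw -0.4 z 0.2708 radial in tool [-1.     0.012] xt 229.6 q6 -0.79
t 27.50 Fr -11.5 Ft(cw) -8.2 Fz 4.8 r 34.5 cw -2.2 z 0.2700 radial in tool [-0.999  0.041] xt 209.7 q6 -0.46
blob 2 px (np.float64(264.0), np.float64(160.5)) [0.607  0.0956 0.2867] bright 106 alpha from z 59.0 r 0.0461 dir 19.0
blob 4 px (np.float64(269.5), np.float64(162.5)) [0.6054 0.1112 0.29  ] bright 118 alpha from z 65.0 r 0.0521 dir 36.0
ee [0.592  0.1001 0.27  ]
```

```bash
python3 -m inch '{"grip":[0.2,0.2,0.2,0.2,0.2],"delta_pos":[[-0.09,-0.29,0.02],[-0.06,-0.57,0.04],[-0.01,-0.85,0.05],[0.06,-1.13,0.07],[0.15,-1.4,0.09]],"yaw":[4,8,12,16,20]}' >/dev/null; python3 f.py
python3 -m inch '{"grip":[0.2,0.2,0.2,0.2,0.2],"delta_pos":[[0.01,-0.29,0.02],[0.04,-0.57,0.04],[0.09,-0.85,0.05],[0.16,-1.13,0.07],[0.25,-1.4,0.09]],"yaw":[4,8,12,16,20]}' >/dev/null; python3 f.py; python3 a.py
```

```text
t 28.05 phi 15.3 xt 189.7 r 35.1 z 0.2691 Fx_tool 12.3 Fy_tool 8.9 Fz 4.3 torque [1.34 2.9  0.13] w 0.0169 q6 -0.13
t 28.55 phi 355.0 xt 169.8 r 35.2 z 0.2683 Fx_tool 11.9 Fy_tool 8.4 Fz 2.3 torque [2.25 2.15 0.17] w 0.0171 q6 0.19
blob 2 px (np.float64(256.0), np.float64(157.5)) [0.6131 0.076  0.2866] bright 120 alpha from z 59.0 r 0.0498 dir -5.0
ee [0.5985 0.0767 0.2682]
```

```bash
python3 -m inch '{"grip":[0.2,0.2,0.2,0.2,0.2],"delta_pos":[[-0.02,-0.29,0.02],[0.01,-0.57,0.04],[0.06,-0.85,0.05],[0.13,-1.13,0.07],[0.22,-1.4,0.09]],"yaw":[4,8,12,16,20]}' >/dev/null; python3 f.py
python3 -m inch '{"grip":[0.2,0.2,0.2,0.2,0.2],"delta_pos":[[0.01,-0.29,0.02],[0.04,-0.57,0.04],[0.09,-0.85,0.05],[0.16,-1.13,0.07],[0.25,-1.4,0.09]],"yaw":[4,8,12,16,20]}' >/dev/null; python3 f.py; python3 a.py
```

```text
t 29.10 phi 335.5 xt 149.8 r 35.3 z 0.2676 Fx_tool 13.1 Fy_tool 11.4 Fz 0.4 torque [3.29 1.26 0.15] w 0.0170 q6 0.52
t 29.60 phi 317.2 xt 129.9 r 35.4 z 0.2671 Fx_tool 14.7 Fy_tool 13.1 Fz -4.1 torque [ 4.08 -0.31  0.21] w 0.0170 q6 0.85
ee [0.5892 0.056  0.267 ]
```

The force has risen from 8.5 N to 11.4 N and then 13.1 N, so the foot has touched. Fitting with about 10 N/rad puts first touch near handle bearing 348°. The handle is now at about 315°, and a tenth of a turn past touch is about 312°. A last small nip.

```bash
python3 -m inch '{"grip":[0.2,0.2],"delta_pos":[[0,-0.12,0],[0.01,-0.24,0]],"yaw":[1.7,3.4]}' >/dev/null; python3 f.py; python3 c.py | tail -2; python3 a.py
```

```text
t 29.85 phi 314.4 xt 126.6 r 35.4 z 0.2670 Fx_tool 14.2 Fy_tool 14.4 Fz -4.8 torque [ 4.11 -0.49  0.19] w 0.0170 q6 0.91
ee [0.5882 0.0549 0.267 ] ang y 36.5
cap world [0.5957 0.0532 0.2837] tool mm [ -8.5  -5.1 -16.7] 36
ee [0.5882 0.0549 0.267 ]
```

At +5.9 N and about 0.63 rad past touch, I'll stop. Ease off the side load, lift straight out so the handle springs flat, and clear away.

```bash
python3 -m inch '{"grip":[0.2,0.2,0.2],"delta_pos":[[0.1,0.15,0],[0.2,0.35,0],[0.2,0.35,0]],"yaw":[0,0,0]}' >/dev/null; python3 f.py
python3 -m inch '{"grip":[0.2,0.2,0.2,0.2,0.2],"delta_pos":[[0,0,-1.5],[0,0,-3],[0,0,-5],[0,0,-8],[0,0,-10]],"yaw":[0,0,0,0,0]}'
python3 -m inch '{"grip":[0.2,0.2,0.2,0.2,0.2],"delta_pos":[[0,0,-3],[0,0,-5],[0,0,-5],[0,0,-5],[0,0,-5]],"yaw":[0,0,0,0,0]}' >/dev/null
python3 - <<'E'
from h import *
s=env.snapshot("side"); w=env.snapshot("wrist"); 
cv2.imwrite("pics/s9.png",np.hstack([cv2.resize(s["color"][110:260,200:360],(400,375)),cv2.resize(w["color"],(400,375))]))
E
python3 f.py
```

```text
t 30.25 phi 316.0 xt 126.6 r 35.1 z 0.2668 Fx_tool 10.0 Fy_tool 6.1 Fz -2.9 torque [2.42 0.27 0.11] w 0.0171 q6 0.91
time_s: 30.75
ee_pos: [0.5905, 0.0511, 0.3701]
orientation: [0.001, 0.451, 0.892, 0.0]
force: [-0.2, -0.1, -0.6]
grip_width: 0.0173
finger_force: 0.0
t 31.35 phi 311.5 xt 126.4 r 39.2 z 0.4161 Fx_tool 0.5 Fy_tool -0.2 Fz 0.1 torque [0.02 0.06 0.03] w 0.0168 q6 0.91
```

View pics/s9.png

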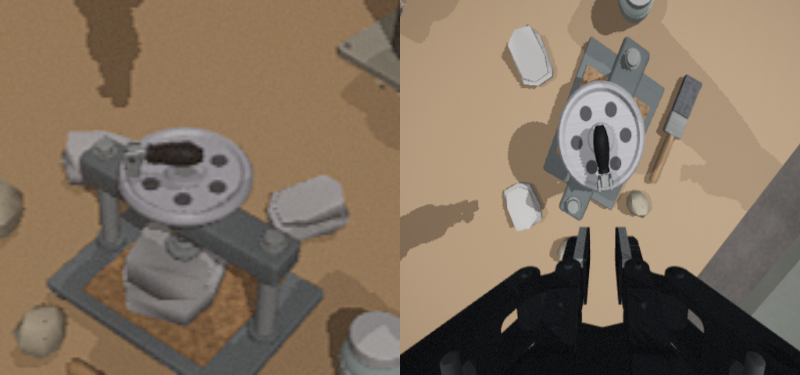

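The handle lies flat again, with its hinge at (135,158) in the side crop. The foot is down on the marble, and the stones, brush and jar are where they were. One check of the final wheel bearing.

Run:
```python
from h import *
for c in("wrist","side"):
    s=env.snapshot(c); v,u=np.mgrid[0:384,0:512]; P=world(s,u.ravel(),v.ravel()); H=np.array([.5635,.0803])
    Q=P[np.hypot(*(P[:,:2]-H).T)<.064]; f=np.median(Q[(Q[:,2]>.18)&(Q[:,2]<.205),2]); g=Q[(Q[:,2]>f+.016)&(Q[:,2]<f+.04)]
    dx,dy,_,_=cv2.fitLine(np.ascontiguousarray(g[:,:2],dtype=np.float32),2,0,.01,.01).ravel(); print(c,"face",f.round(4),"axis bearing",np.degrees(np.arctan2(dy,dx))%180+180,len(g))
```

```text
wrist face 0.1912 axis bearing 313.54636 1118
side face 0.1951 axis bearing 311.53857 254
```

```bash
python3 -c "
from station import env
print(env.hand_in())"
```

```text
the job is handed in; nothing more can be done
None
```

The job is handed in: the handle was held upright while I cranked to about a tenth of a turn past first touch (touch judged from the force rise, to about 5°), and it then sprang flat with the marble and bystanders apparently unmoved; on two earlier failed swings the wheel turned about 33° clockwise with the handle not yet upright.

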